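Close the filter cover of the dust extractor and hold it on its gasket

TASK

The dust extractor has a new filter and gasket: lower its hinged cover gently until the pin of the quarter-turn fastener stops it, and only then turn the red wing in line with the two white marks, so that the pin lines up with its slot. Press the cover down fully home against the springy gasket and finish while still holding it pressed there, so that I can check the gasket all round before the fastener is locked: leave the wing in line with the marks. Leave the brush, the screwdriver and the tin alone.

Things in the scene. Friction and masses are not known exactly. Their poses are not given: they have to be found in the camera images.
- extractor: white bench dust extractor, 250 x 250 mm, standing fast on the worktop; open filter chamber in its top, framed by 22 mm walls, upper edge 120 mm above the worktop. Origin under its centre; x points from its front (switch, louvres) to its back (hinges), y to its left, z up; a suction spigot sticks out on its left side (y = 125 to 159 mm, 48 mm up)
- cover_hinge (a point): middle of the cover's hinge line (along y), 115 mm behind the extractor's centre, 126 mm above the worktop; axes as the extractor's. The cover is a flat grey panel: front edge 238 mm from the hinge line, 244 mm wide, 6 mm thick, its mid-plane passing through the hinge line; upper face 129 mm above the worktop when home
- cover (a joint): cover angle, rad: 0 = fully home, grows as the front edge rises; starts at 0.45 to 1.0. The stiff hinge holds it anywhere; 1 to 4 N at the front edge moves it. Fastener not aligned: the pin stops it at 0.07 to 0.085; aligned: it goes to 0. Below 0.032 the gasket pushes back: 9 N near the front edge (11 N at the wing) brings it home, 7 N keeps it there; let go, it springs back to about 0.024
- cover_front (a point): point on the cover's upper face, in its middle line, 215 mm from the hinge line: a bare flat place to push on, which reaches 120 mm to either side. Axes: x towards the hinge, y along it, z out of the upper face
- wing_grip (a point): on the fastener's axis, in the middle of its red wing, 27 mm above the cover's upper face, 175 mm from the hinge line. Wing: upright bar 40 mm long (this point's x), 11 mm thick (y), from 11 to 38 mm above the face, white stripe along its top; below it a neck 14 mm and a flange 26 mm across, 3 mm high. z = the axis, out of the cover; tilts with the cover, turns with the wing
- fastener (a joint): angle of wing and cross-pin, rad, counterclockwise seen from above: 0 = the wing lies front to back, in line with the two white marks on the cover, and the pin fits its slot (within about 0.2 either way). Starts at 0.7 to 1.5, so turn it clockwise; it can turn from -0.6 to 1.6, no stop at 0, needs about 0.06 Nm and stays where it is left
- slot (a point): centre of the slot (28 x 9 mm, running front to back) in the steel plate behind the front wall, 112 mm above the worktop, where the 22 x 4 mm cross-pin under the fastener enters
- dust_brush: flat wooden dust brush, 153 x 28 x 13 mm, lying on the worktop to the right; bystander; origin under its centre, x along it
- screwdriver: screwdriver with orange handle, 147 x 20 x 21 mm, lying on the worktop to the right; bystander; origin under its centre, y along it
- pin_tin: white round tin, 52 mm across, 23 mm high, on the worktop to the right; bystander; origin at the centre of its underside

How it is judged:
By the outcome, as a careful person would: the job done as asked, in the order asked, and still so for the second after the job is handed in, while the arm keeps its last pose, push and grip.
It also fails if it takes over 54 s, if anything falls off the work surface, if the arm or the gripper's body presses on something with over 40 N, if the wrist force passes 120 N, or if a joint passes its speed limit or range.

ROBOT

A 7-joint arm with a two-finger parallel gripper is mounted at the origin on a cart in front of the work surface, level with it; the furniture and walls round the work are solid. World frame = base frame: x ahead of the robot, y to its left, z up, the work surface at z = 0. Lengths are in mm, angles in rad, forces in N, time in s.
With the tool pointing down it reaches from about 400 to 875 mm from the base axis. Payload 6.5 kg.
Tool frame: the origin (TCP) lies midway between the tips of the shut fingers; the grasp point (between the pads) lies 19 mm behind it; z points along the fingers, y is the line along which they close (so a half turn about z gives the same grasp; the last joint's range is limited). The gripper opens to 88 mm and grips with 3 to 60 N. Pads are 18 mm wide; open, the fingers measure 123 mm over their backs; the gripper's body (75 mm by 187 mm) begins 45 mm behind the grasp point.
Start: joints at [1.229, 0.536, -0.004, 1.538, 0.003, 1.067, -0.071], TCP at [177.001, -625.428, 208.816] pointing down, gripper open.
Joint ranges: [-2.7, 2.7], [-0.37, 2.16], [-1.27, 1.26], [0.24, 2.4], [-1.31, 4.45], [0.19, 1.91], [-2.76, 2.76]. Speed limits (rad/s): [2.39, 2.39, 3.14, 3.14, 3.14, 3.14, 3.14].

INTERFACE

Orientations are given as a unit quaternion [w, x, y, z].
In Python, from station import r gives the robot as it stands.
- The arm moves only by the tool send_rows, never from a script. Its argument "targets" is one flat list of numbers, 6 for each row, row after row: the shift along the tool's x, y, z in units of 500 mm (1.0 is 500 mm), then the turn, a rotation vector about the tool's x, y, z in units of 360 degrees (1.0 is 360 degrees). A call has 1 to 10 rows; each row is the pose to reach, as a shift and turn from the pose commanded when the call began, along the tool's axes at that moment, turning the shorter way round; what a row does not reach only later rows make up. A row lasts 1/12 s, in which the tool goes at most 41.7 mm and 7.16 degrees, less where a joint would pass 70% of its speed; a pose out of reach is approached as far as the arm can. A call with a number of a shift or a turn outside -1 to 1 is refused whole. A call with a gripper value outside its range is refused whole. "gripper" is the closure in counts, from 0 (fully open) to 255 (shut), set as the call begins (left out, the last holds). The fingers move at their own pace and stop on an object; the grip force is fixed at half the most. Time passes only in rows, so rows that repeat a pose let the fingers close. It gives the time, the measured TCP pose, the force, the opening and the grip force at its end, in the units of the state.
- r.observe(): the state, without advancing time (a new reading comes with each control period).
- r.get_image(name): name is "scene" or "top"; returns a dict with "img" (420x560x3 uint8, blue, green, red), "mtx" (3x3 intrinsics, pixels), "origin" and "attitude" of the camera in the world. Camera axes: x right, y down, z forward; pixel columns grow to the right and rows downward; lengths in mm; the calibration is good to about 2 mm. A picture is of the moment at which its call begins. There is no depth.
- r.finish_job(): hands the job in; it is judged then, once.
The state is a dict: "t": time; "q": joint angles; "joint_velocities": joint speeds; "joint_efforts": joint torques, N m; "tcp_pos": TCP position; "orientation": TCP orientation; "force": force on the tool from outside, world axes, zero at the start; "ft_torque": the same for the moment, N m; "opening": finger opening in mm; "grip_force": force on a finger pad.
Only numpy, scipy, OpenCV 4.12 (cv2) and the standard library are available. Lean on these libraries where they do the work, as an engineer would, in place of code of your own. Each camera call takes 0.05 s, during which the arm holds its last target. There are 200 camera calls.

## Working session

There is one attempt and no reset: what is moved stays moved. The work goes in short steps, Python scripts to look and compute and a tool call to move; the robot and the scene stay as the last step left them, time stands still between calls to the robot, and variables do not carry over. Pictures are saved under pics/ and viewed, at most 10 in all, crops included, and the job is handed in when it is done.

Besides the shell and the picture viewer there is one more tool, called after "Request:" as name(argument=value, ...) on one line, values as JSON. send_rows: Moves the arm, as the interface text tells. Its arguments: {"type":"object","properties":{"targets":{"type":"array","items":{"type":"number"}},"gripper":{"type":"number"}},"required":["targets"]}

```bash
ls; mkdir -p pics
python3 - <<'E'
from station import r
import cv2,numpy as np
s=r.observe();print({k:np.round(v,3).tolist() for k,v in s.items()})
for n in("scene","top"):
    d=r.get_image(n);cv2.imwrite(f"pics/{n}0.png",d["img"]);print(n,d["mtx"],d["origin"],d["attitude"])
E
```

```text
pics
{'t': 0.0, 'q': [1.229, 0.537, -0.004, 1.539, 0.003, 1.067, -0.071], 'joint_velocities': [-0.0, 0.001, 0.0, 0.0, 0.001, 0.0, 0.001], 'joint_efforts': [0.0, -57.097, 0.991, -25.159, -0.056, 0.018, 0.0], 'tcp_pos': [176.795, -624.804, 207.937], 'orientation': [-0.001, 0.99, 0.138, -0.0], 'force': [0.716, -0.918, 0.086], 'ft_torque': [0.034, -0.015, -0.015], 'grip_force': 0.0, 'opening': 88.072}
scene [[383.37409698   0.         277.67012526]
 [  0.         383.37409698 213.27420399]
 [  0.           0.           1.        ]] [ 48.80501141 214.6824165  750.25226175] [ 0.19303527 -0.46604841  0.80135908 -0.32149633]
top [[490.52185665   0.         284.65947709]
 [  0.         490.52185665 204.20852249]
 [  0.           0.           1.        ]] [ 341.58568588  -71.81502359 1332.17529969] [-0.0517798   0.70711562 -0.70179511  0.06920963]
```

View pics/scene0.png

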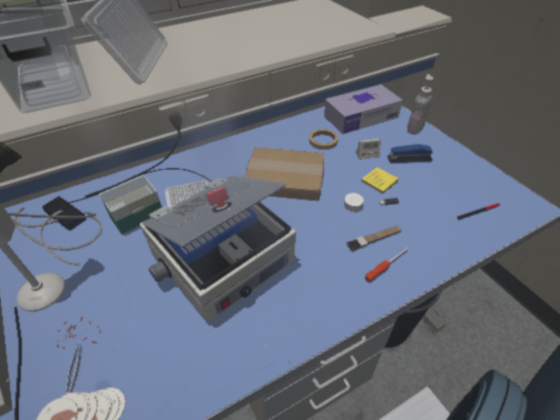

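View pics/top0.png

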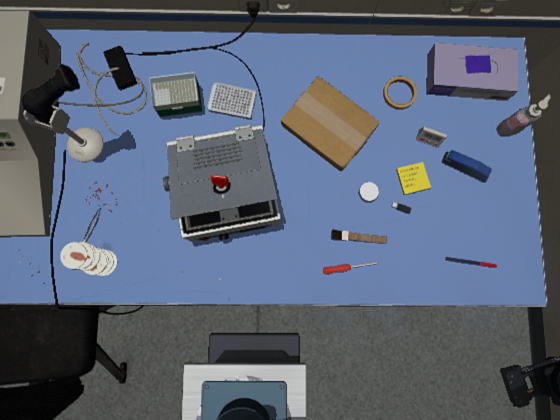

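The top view shows the extractor centred near (222,188), with hinges at (185,143) and (243,133), the red wing at (220,182), and the bystanders off to the right. The cover is partly open.

```bash
cat > h.py <<'E'
from station import r
import cv2,numpy as np
from scipy.spatial.transform import Rotation as R
def rot(q): return R.from_quat(np.roll(q,-1)).as_matrix()
def rays(d,px):
    px=np.atleast_2d(px).astype(float)
    v=np.c_[px,np.ones(len(px))]@np.linalg.inv(d["mtx"]).T@rot(d["attitude"]).T
    return v/np.linalg.norm(v,axis=1)[:,None]
def onz(d,px,z):
    v=rays(d,px);o=np.array(d["origin"]);return o+v*((z-o[2])/v[:,2])[:,None]
def proj(d,P):
    c=(np.atleast_2d(P)-d["origin"])@rot(d["attitude"])@d["mtx"].T
    return c[:,:2]/c[:,2:]
def cross(d1,p1,d2,p2):
    a,b=rays(d1,p1)[0],rays(d2,p2)[0];o1,o2=map(np.array,(d1["origin"],d2["origin"]))
    t=np.linalg.lstsq(np.c_[a,-b],o2-o1,rcond=None)[0]
    x,y=o1+t[0]*a,o2+t[1]*b
    return (x+y)/2,np.linalg.norm(x-y)
E
python3 - <<'E'
from h import *
T=r.get_image("top");S=r.get_image("scene")
print(proj(T,[[0,0,0],[500,0,0]]))
for n,d,(x0,y0,w,h) in(("t1",T,(155,115,136,132)),("s1",S,(130,165,180,150))):
    k=4.4
    cv2.imwrite(f"pics/{n}.png",cv2.resize(d["img"][y0:y0+h,x0:x0+w],None,fx=4,fy=4,interpolation=cv2.INTER_CUBIC))
for d in(T,S):
    hsv=cv2.cvtColor(d["img"],cv2.COLOR_BGR2HSV)
    m=(((hsv[...,0]<8)|(hsv[...,0]>172))&(hsv[...,1]>150)&(hsv[...,2]>90)).astype(np.uint8)
    n,l,st,c=cv2.connectedComponentsWithStats(m)
    print([(st[i].tolist(),c[i].round(1).tolist()) for i in range(1,n) if st[i,4]>8])
E
```

```text
[[242.66805261 424.67609346]
 [246.33308546 229.94637369]]
[([211, 176, 17, 12, 121], [219.1, 180.8]), ([480, 262, 16, 5, 47], [487.3, 264.3]), ([324, 265, 27, 9, 148], [336.2, 268.6])]
[([486, 204, 13, 5, 23], [491.8, 205.9]), ([367, 262, 22, 18, 146], [377.3, 270.2])]
```

View pics/t1.png

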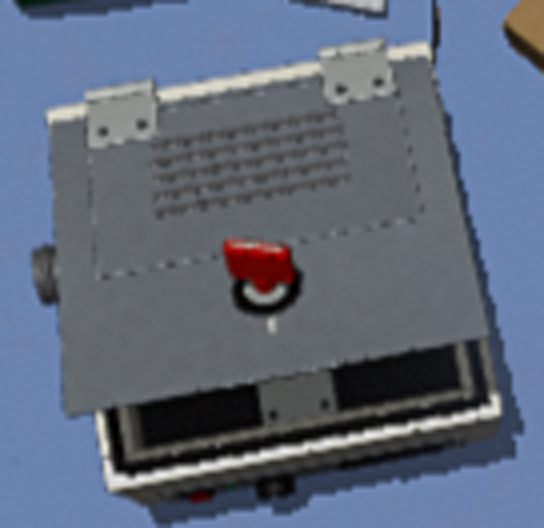

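View pics/s1.png

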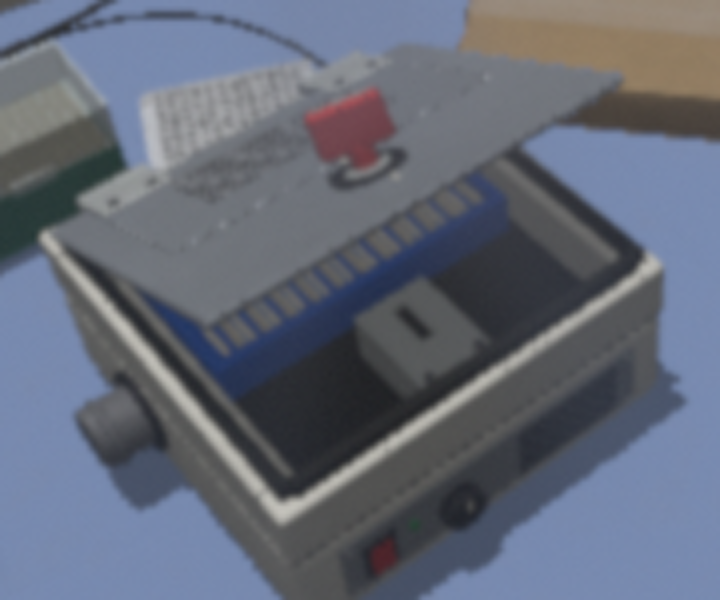

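The crops show the box rim corners in the top crop at (47,112), (432,42), (500,408) and (110,487). The cover's front corners are at (68,412) and (492,338). In the scene crop the rim corners are at (42,232), (280,522) and (662,262), and the cover's front corners at (210,322) and (620,78). The wing is roughly crosswise.

```bash
cat >> h.py <<'E'
tc=lambda u,v:(155+(u+.5)/4-.5,115+(v+.5)/4-.5)
sc=lambda u,v:(130+(u+.5)/4-.5,165+(v+.5)/4-.5)
E
python3 - <<'E'
from h import *
T=r.get_image("top");S=r.get_image("scene")
t=onz(T,[tc(47,112),tc(432,42),tc(500,408),tc(110,487)],120)
print(t.round(1), t.mean(0)); 
s=onz(S,[sc(42,232),sc(662,262),sc(280,522)],120);print(s.round(1),(s[0]+s[1])/2)
for p in(t[1]-t[0],t[2]-t[3],t[2]-t[1],t[3]-t[0],s[0]-s[2],s[2]-s[1]):print(np.linalg.norm(p),np.degrees(np.arctan2(p[1],p[0])))
for a,b in((tc(68,412),sc(210,322)),(tc(492,338),sc(620,78))):print(cross(T,a,S,b))
for a,b in((tc(266,292),sc(367,168)),):print('flange',cross(T,a,S,b))
E
```

```text
[[707.8 201.1 120. ]
 [757.8 -43.3 120. ]
 [519.9 -88.8 120. ]
 [468.5 151.4 120. ]] [613.47400093  55.09277564 120.        ]
[[711.6 202.6 120. ]
 [519.  -87.3 120. ]
 [468.4 155.4 120. ]] [615.28796643  57.64211378 120.        ]
249.4994970545051 -78.44114655574322
245.67785796887563 -77.91699262368712
242.21819218849947 -169.1677385508045
244.4473800949659 -168.26293316847318
247.71922579315256 10.97932068866484
247.8877091927806 101.76636633704685
(array([498.39441564, 155.51995568, 237.73635619]), np.float64(1.4142861824781554))
(array([544.83576175, -79.40759447, 237.47553173]), np.float64(7.286457329180215))
flange (array([573.85691099,  50.51656706, 213.76699332]), np.float64(4.05129910128562))
```

```bash
cat >> h.py <<'E'
yaw=np.radians(11.5);C=np.array([615,56.5,0]);X=np.array([np.cos(yaw),np.sin(yaw),0]);Y=np.array([-X[1],X[0],0]);Z=np.array([0,0,1.])
H=C+115*X+126*Z
def cov(th,d,h=3,y=0):
    f=-X*np.cos(th)+Z*np.sin(th);n=X*np.sin(th)+Z*np.cos(th)
    return H+d*f+h*n+y*Y
def frame(a): # tool down, x at angle a from extractor x
    c,s=np.cos(a+yaw),np.sin(a+yaw);return np.array([[c,s,0],[s,-c,0],[0,0,-1]])
def delta(P,M,base=None):
    s=r.observe();p,o=base or (np.array(s["tcp_pos"]),rot(s["orientation"]))
    return np.r_[o.T@(P-p)/500,R.from_matrix(o.T@M).as_rotvec()/(2*np.pi)].round(4).tolist()
def st():
    s=r.observe();o=rot(s["orientation"]);p=np.array(s["tcp_pos"])
    print('t',round(s["t"],2),'tcp',p.round(1),'F',np.round(s["force"],1),'yaw',np.degrees(np.arctan2(o[1,0],o[0,0])).round(2),'z',o[:,2].round(3),'q',np.round(s["q"],2),'d,y,z in ext',((H-p)@X).round(1),((p-H)@Y).round(1))
E
python3 - <<'E'
from h import *
p=cov(.488,214);print(p,cov(.488,223))
p=p+[0,0,40];print(p,delta(p,frame(0)))
E
```

```text
[543.84404049  42.02315642 228.98591746] [536.05417697  40.43829077 233.20566001]
[543.84404049  42.02315642 268.98591746] [1.0695, -1.0842, -0.1204, -0.0001, 0.0, 0.012]
```

Request:
send_rows(targets=[0, 0, -0.08, 0, 0, 0, 0, 0, -0.16, 0, 0, 0, 0, 0, -0.24, 0, 0, 0, 0.05, -0.05, -0.24, 0, 0, 0, 0.1, -0.1, -0.24, 0, 0, 0, 0.15, -0.15, -0.24, 0, 0, 0, 0.2, -0.2, -0.24, 0, 0, 0, 0.25, -0.25, -0.24, 0, 0, 0, 0.3, -0.3, -0.24, 0, 0, 0, 0.35, -0.35, -0.24, 0, 0, 0], gripper=255)

```text
t: 1.13
tcp_pos: [298.2, -407.7, 328.9]
orientation: [0.0, 0.991, 0.137, 0.0]
force: [1.3, -1.1, 0.2]
opening: 23.8
grip_force: 0.0
```

Request:
send_rows(targets=[0.05, -0.05, 0, 0, 0, 0, 0.1, -0.1, 0, 0, 0, 0, 0.15, -0.15, 0, 0, 0, 0, 0.2, -0.2, 0, 0, 0, 0, 0.25, -0.25, 0, 0, 0, 0, 0.3, -0.3, 0, 0, 0, 0, 0.35, -0.35, 0, 0, 0, 0, 0.4, -0.4, 0, 0, 0, 0, 0.45, -0.45, 0, 0, 0, 0, 0.5, -0.5, 0, 0, 0, 0])

```text
t: 1.97
tcp_pos: [470.7, -99.2, 329.0]
orientation: [0.0, 0.991, 0.137, 0.0]
force: [0.0, -1.4, -0.3]
opening: 0.6
grip_force: 0.0
```

Run:
```python
from h import *
st();p=cov(.488,214)+[0,0,20]
print(delta(p,frame(0)))
```

```text
t 1.97 tcp [470.7 -99.2 329. ] F [ 0.  -1.4 -0.3] yaw 15.79 z [ 0. -0. -1.] q [ 0.49  0.15 -0.42  1.8   0.07  1.21 -1.25] d,y,z in ext 287.5 -123.8
[0.2176, -0.2321, 0.1601, 0.0001, -0.0001, 0.0119]
```

Request:
send_rows(targets=[0.055, -0.058, 0, 0, 0, 0.006, 0.11, -0.116, 0, 0, 0, 0.012, 0.165, -0.174, 0, 0, 0, 0.012, 0.218, -0.232, 0.02, 0, 0, 0.012, 0.218, -0.232, 0.08, 0, 0, 0.012, 0.218, -0.232, 0.13, 0, 0, 0.012, 0.218, -0.232, 0.16, 0, 0, 0.012, 0.218, -0.232, 0.16, 0, 0, 0.012, 0.218, -0.232, 0.16, 0, 0, 0.012])

```text
t: 2.72
tcp_pos: [543.1, 40.5, 248.6]
orientation: [-0.0, 0.995, 0.1, -0.001]
force: [0.0, -0.3, -0.7]
opening: 0.1
grip_force: 0.0
```

Run:
```python
from h import *
st()
T=r.get_image("top");S=r.get_image("scene")
a=T["img"][115:247,155:291];b=S["img"][150:282,150:286]
cv2.imwrite("pics/a2.png",cv2.resize(np.hstack([a,b]),None,fx=2.9,fy=2.9,interpolation=cv2.INTER_CUBIC))
# path of TCP vs angle for pushing, finger front edge contact at 223
for th in(.488,.4,.3,.2,.12,.09,.085,.07,0):
    p=cov(th,223)+9*X;print(th,delta(p,frame(0)))
```

```text
t 2.72 tcp [543.1  40.5 248.6] F [ 0.  -0.3 -0.7] yaw 11.48 z [-0.001 -0.    -1.   ] q [ 0.23  0.36 -0.49  1.75  0.19  1.08 -1.69] d,y,z in ext 188.6 -1.4
0.488 [0.0016, -0.0031, 0.034, 0.0, -0.0003, -0.0001]
0.4 [-0.0158, -0.0031, 0.0692, 0.0, -0.0003, -0.0001]
0.3 [-0.0318, -0.0031, 0.1108, 0.0, -0.0003, -0.0001]
0.2 [-0.0435, -0.0031, 0.1538, 0.0, -0.0003, -0.0001]
0.12 [-0.0497, -0.0031, 0.189, 0.0, -0.0003, -0.0001]
0.09 [-0.0513, -0.0031, 0.2022, 0.0, -0.0003, -0.0001]
0.085 [-0.0515, -0.0031, 0.2045, 0.0, -0.0003, -0.0001]
0.07 [-0.0522, -0.0031, 0.2111, 0.0, -0.0003, -0.0001]
0 [-0.0537, -0.0031, 0.2423, 0.0, -0.0003, -0.0001]
```

View pics/a2.png

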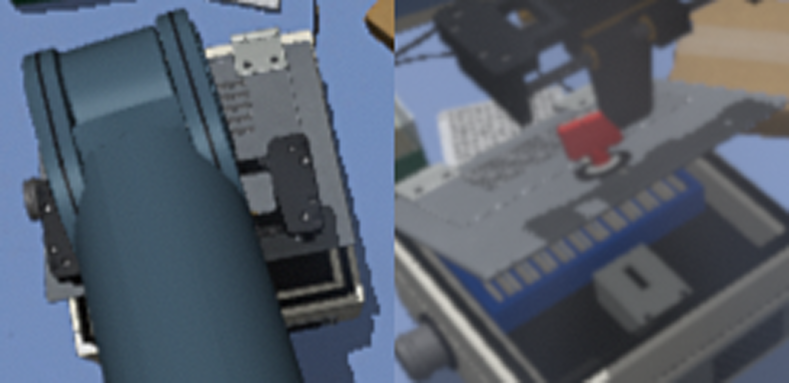

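The scene view (right half) shows the shut fingers hovering over the cover, in front of the wing. The arm hides the wing in the top view.

Request:
send_rows(targets=[0, -0.003, 0.01, 0, 0, 0, 0, -0.003, 0.02, 0, 0, 0, 0.001, -0.003, 0.028, 0, 0, 0, 0, -0.003, 0.036, 0, 0, 0, -0.004, -0.003, 0.044, 0, 0, 0, -0.008, -0.003, 0.052, 0, 0, 0, -0.012, -0.003, 0.06, 0, 0, 0, -0.016, -0.003, 0.069, 0, 0, 0, -0.019, -0.003, 0.077, 0, 0, 0, -0.022, -0.003, 0.085, 0, 0, 0])

```text
t: 3.65
tcp_pos: [532.2, 39.8, 205.9]
orientation: [0.0, 0.995, 0.1, -0.0]
force: [0.2, 0.3, 0.0]
opening: 0.1
grip_force: 0.4
```

Request:
send_rows(targets=[-0.003, 0, 0.008, 0, 0, 0, -0.006, 0, 0.016, 0, 0, 0, -0.009, 0, 0.025, 0, 0, 0, -0.012, 0, 0.033, 0, 0, 0, -0.014, 0, 0.041, 0, 0, 0, -0.017, 0, 0.05, 0, 0, 0, -0.019, 0, 0.058, 0, 0, 0, -0.021, 0, 0.066, 0, 0, 0, -0.023, 0, 0.074, 0, 0, 0, -0.024, 0, 0.08, 0, 0, 0])

```text
t: 4.48
tcp_pos: [520.4, 37.4, 165.8]
orientation: [-0.0, 0.995, 0.1, -0.0]
force: [-0.1, -1.1, 1.3]
opening: 0.7
grip_force: 0.4
```

Run:
```python
from h import *
st()
for th in(.2,.12,.09,.085,.07,0):
    p=cov(th,223)+9*X;print(th,delta(p,frame(0)))
```

```text
t 4.48 tcp [520.4  37.4 165.8] F [-0.1 -1.1  1.3] yaw 11.49 z [-0. -0. -1.] q [ 0.22  0.42 -0.47  1.89  0.24  0.89 -1.74] d,y,z in ext 211.6 0.2
0.2 [0.0052, 0.0003, -0.0149, -0.0, 0.0001, -0.0]
0.12 [-0.001, 0.0003, 0.0202, -0.0, 0.0001, -0.0]
0.09 [-0.0025, 0.0003, 0.0335, -0.0, 0.0001, -0.0]
0.085 [-0.0028, 0.0003, 0.0357, -0.0, 0.0001, -0.0]
0.07 [-0.0034, 0.0003, 0.0424, -0.0, 0.0001, -0.0]
0 [-0.0049, 0.0003, 0.0736, -0.0, 0.0001, -0.0]
```

Request:
send_rows(targets=[0, 0, 0.003, 0, 0, 0, 0, 0, 0.006, 0, 0, 0, 0, 0, 0.009, 0, 0, 0, 0, 0, 0.012, 0, 0, 0, -0.001, 0, 0.015, 0, 0, 0, -0.001, 0, 0.018, 0, 0, 0, -0.001, 0, 0.021, 0, 0, 0, -0.002, 0, 0.024, 0, 0, 0, -0.002, 0, 0.026, 0, 0, 0, -0.002, 0, 0.028, 0, 0, 0])

```text
t: 5.32
tcp_pos: [519.6, 37.2, 152.2]
orientation: [0.0, 0.995, 0.1, -0.0]
force: [-0.3, -0.4, 0.5]
opening: 0.5
grip_force: 0.4
```

Request:
send_rows(targets=[0, 0, 0.001, 0, 0, 0, 0, 0, 0.002, 0, 0, 0, 0, 0, 0.003, 0, 0, 0, 0, 0, 0.004, 0, 0, 0])

```text
t: 5.65
tcp_pos: [519.7, 37.3, 150.3]
orientation: [0.0, 0.995, 0.1, 0.0]
force: [-0.7, -0.1, -0.1]
opening: 0.3
grip_force: 0.4
```

Request:
send_rows(targets=[0, 0, 0.001, 0, 0, 0, 0, 0, 0.002, 0, 0, 0, 0, 0, 0.003, 0, 0, 0])

```text
t: 5.9
tcp_pos: [519.7, 37.2, 148.8]
orientation: [0.0, 0.995, 0.1, 0.0]
force: [-0.3, -0.1, 1.4]
opening: 0.4
grip_force: 0.4
```

Run:
```python
from h import *
st()
for th in(.09,.085,.07):
    p=cov(th,223)+9*X;print(th,delta(p,frame(0)))
S=r.get_image("scene");b=S["img"][160:310,130:310]
cv2.imwrite("pics/s3.png",cv2.resize(b,None,fx=4,fy=4,interpolation=cv2.INTER_CUBIC))
```

```text
t 5.9 tcp [519.7  37.2 148.8] F [-0.3 -0.1  1.4] yaw 11.49 z [ 0. -0. -1.] q [ 0.21  0.44 -0.47  1.91  0.26  0.85 -1.76] d,y,z in ext 212.2 0.1
0.09 [-0.0012, 0.0003, -0.0005, 0.0, -0.0, -0.0]
0.085 [-0.0014, 0.0003, 0.0017, 0.0, -0.0, -0.0]
0.07 [-0.002, 0.0003, 0.0084, 0.0, -0.0, -0.0]
```

View pics/s3.png

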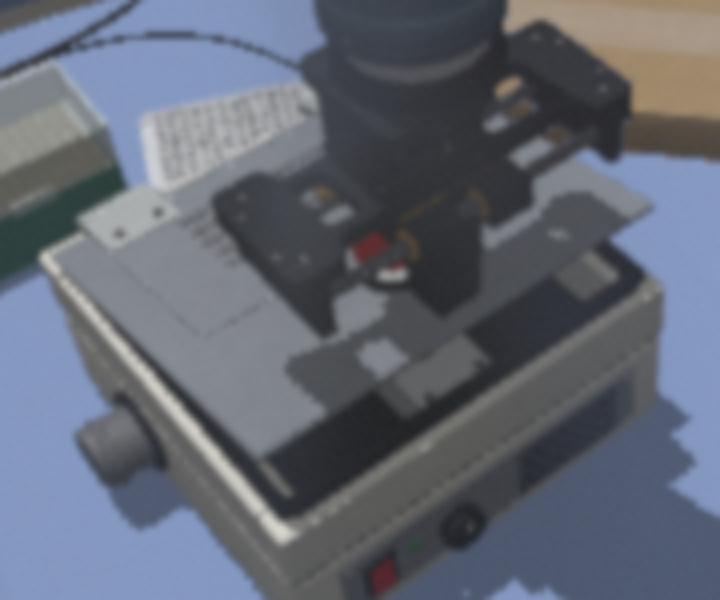

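The fingers are on the cover and it is following them down: its front-left corner is now at about (262,455) in the crop, just above the rim.

Request:
send_rows(targets=[0, 0, 0.001, 0, 0, 0, 0, 0, 0.002, 0, 0, 0])

```text
t: 6.12
tcp_pos: [519.7, 37.3, 147.8]
orientation: [0.0, 0.995, 0.1, 0.0]
force: [-0.4, -0.5, 0.5]
opening: 0.1
grip_force: 0.4
```

Request:
send_rows(targets=[0, 0, 0.001, 0, 0, 0, 0, 0, 0.002, 0, 0, 0])

```text
t: 6.28
tcp_pos: [519.6, 37.3, 146.7]
orientation: [-0.0, 0.995, 0.1, -0.0]
force: [0.3, 0.7, 0.4]
opening: 0.6
grip_force: 0.4
```

Request:
send_rows(targets=[0, 0, 0.001, 0, 0, 0, 0, 0, 0.002, 0, 0, 0])

```text
t: 6.45
tcp_pos: [519.6, 37.2, 145.7]
orientation: [0.0, 0.995, 0.1, -0.0]
force: [0.0, 0.0, -0.3]
opening: 0.6
grip_force: 0.4
```

Request:
send_rows(targets=[0, 0, 0.001, 0, 0, 0, 0, 0, 0.002, 0, 0, 0])

```text
t: 6.62
tcp_pos: [519.7, 37.2, 144.7]
orientation: [0.0, 0.995, 0.1, -0.0]
force: [-1.0, -0.2, 0.5]
opening: 0.8
grip_force: 0.4
```

Request:
send_rows(targets=[0, 0, 0.001, 0, 0, 0, 0, 0, 0.002, 0, 0, 0])

```text
t: 6.78
tcp_pos: [519.6, 37.2, 143.7]
orientation: [0.0, 0.995, 0.1, -0.0]
force: [-2.1, 0.1, 0.1]
opening: 0.4
grip_force: 0.4
```

Request:
send_rows(targets=[0, 0, 0.001, 0, 0, 0, 0, 0, 0.002, 0, 0, 0])

```text
t: 6.95
tcp_pos: [519.7, 37.2, 142.8]
orientation: [0.0, 0.995, 0.1, -0.0]
force: [-0.6, 0.6, 1.2]
opening: 0.4
grip_force: 0.4
```

Run:
```python
from h import *
st()
S=r.get_image("scene");b=S["img"][190:300,160:310]
cv2.imwrite("pics/s4.png",cv2.resize(b,None,fx=5,fy=5,interpolation=cv2.INTER_CUBIC))
for th in(.13,.1,.085,.07,.05,0.):
    q=proj(S,[cov(th,238,-3,122),cov(th,238,-3,-122),cov(th,238,3,122),cov(th,238,3,-122)]);print(th,((q-[160,190]+.5)*5-.5).round(0).tolist())
q=proj(S,[C+125*(-X+Y)+120*Z,C+125*(-X-Y)+120*Z]);print(((q-[160,190]+.5)*5-.5).round(0).tolist())
```

```text
t 6.95 tcp [519.7  37.2 142.8] F [-0.6  0.6  1.2] yaw 11.48 z [-0. -0. -1.] q [ 0.21  0.45 -0.46  1.91  0.26  0.84 -1.76] d,y,z in ext 212.3 0.1
0.13 [[192.0, 467.0], [678.0, 148.0], [188.0, 456.0], [677.0, 137.0]]
0.1 [[196.0, 479.0], [678.0, 160.0], [192.0, 469.0], [678.0, 150.0]]
0.085 [[198.0, 485.0], [679.0, 166.0], [194.0, 475.0], [678.0, 156.0]]
0.07 [[199.0, 491.0], [679.0, 172.0], [196.0, 481.0], [679.0, 162.0]]
0.05 [[202.0, 498.0], [679.0, 180.0], [199.0, 489.0], [679.0, 170.0]]
0.0 [[207.0, 516.0], [679.0, 198.0], [204.0, 507.0], [679.0, 189.0]]
[[204.0, 528.0], [687.0, 202.0]]
```

View pics/s4.png

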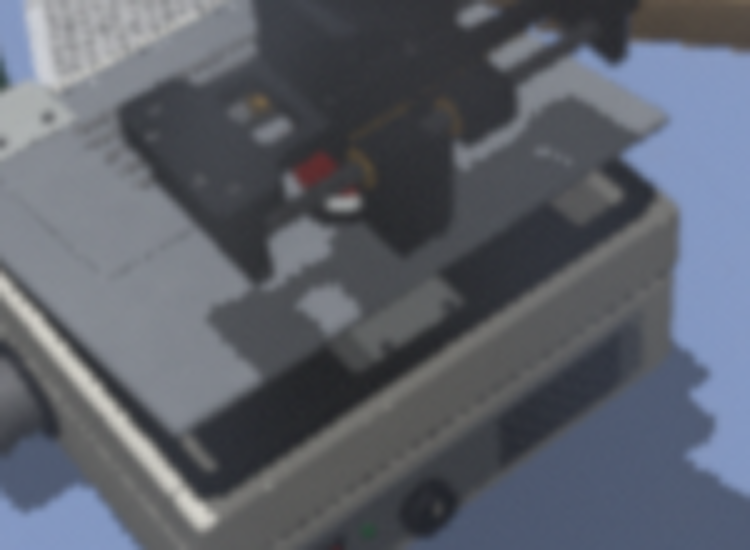

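Run:
```python
from h import *
S=r.get_image("scene");p=np.array(r.observe()["tcp_pos"])
g=lambda P:((proj(S,P)-[160,190]+.5)*5-.5).round(0).tolist()
print('tcp',g([p,p+9*Y,p-9*Y,p+20*Z]))
for th in(.2,.17):print(th,g([cov(th,238,3,122),cov(th,238,3,-122),cov(th,238,3,0),cov(th,175,3,0),cov(th,212,3,0)]))
T=r.get_image("top")
im=cv2.resize(T["img"][110:250,150:290],None,fx=4,fy=4,interpolation=cv2.INTER_CUBIC);cv2.imwrite("pics/t4.png",im)
k=lambda P:((proj(T,P)-[150,110]+.5)*4-.5).round(0).tolist()
for th in (.3,.2,.1,0):print(th,k([cov(th,238,3,122),cov(th,238,3,-122),cov(th,238,3,0)]))
```

```text
tcp [[417.0, 279.0], [400.0, 290.0], [435.0, 267.0], [413.0, 247.0]]
0.2 [[176.0, 426.0], [673.0, 106.0], [443.0, 254.0], [353.0, 187.0], [404.0, 226.0]]
0.17 [[181.0, 439.0], [675.0, 120.0], [446.0, 268.0], [355.0, 197.0], [407.0, 238.0]]
0.3 [[102.0, 470.0], [516.0, 391.0], [310.0, 430.0]]
0.2 [[111.0, 485.0], [518.0, 407.0], [316.0, 446.0]]
0.1 [[120.0, 496.0], [518.0, 420.0], [320.0, 458.0]]
0 [[127.0, 503.0], [518.0, 428.0], [324.0, 465.0]]
```

View pics/t4.png

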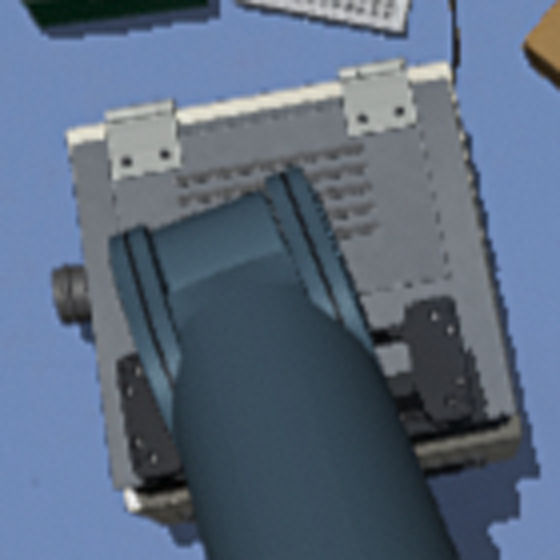

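Run:
```python
from h import *
S=r.get_image("scene");p=np.array(r.observe()["tcp_pos"])
g=lambda P:((proj(S,P)-[130,140]+.5)*4-.5)
im=cv2.resize(S["img"][140:280,130:320],None,fx=4,fy=4,interpolation=cv2.INTER_CUBIC)
im=np.clip(im.astype(float)*1.8,0,255).astype(np.uint8)
def dots(P,c):
    for q in g(P):cv2.circle(im,tuple(int(v) for v in q),3,c,-1)
dots([p+a*X+b*Y+c*Z for a in(-9,9) for b in(-18,18) for c in(0,)],(0,255,255))
dots([p+a*X+b*Y+64*Z for a in(-37,37) for b in(-93,93)],(0,255,0))
dots([cov(.18,238,3,122),cov(.18,238,3,-122),cov(.18,238,3,0)],(255,0,255))
cv2.imwrite("pics/s5.png",im)
```

```text
(no output)
```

View pics/s5.png

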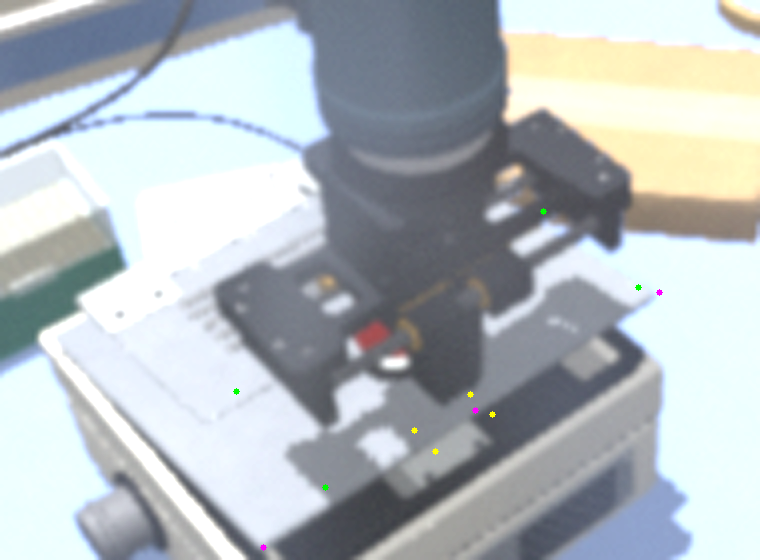

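Run:
```python
from h import *
T=r.get_image("top");s=r.observe();p=np.array(s["tcp_pos"]);print(p,s["t"])
k=lambda P:((proj(T,P)-[150,110]+.5)*4-.5).round(0).astype(int).tolist()
for z in(64,80,110):print(z,k([p+a*X+b*Y+z*Z for b in(-93,93) for a in(37,-37)]))
S=r.get_image("scene")
g=lambda P:((proj(S,P)-[130,140]+.5)*4-.5).round(0).astype(int).tolist()
for z in(64,80,110):print(z,g([p+a*X+b*Y+z*Z for b in(-93,93) for a in(37,-37)]))
```

```text
[519.71127563  37.27769638 142.78524111] 7.2
64 [[450, 313], [474, 436], [135, 373], [156, 498]]
80 [[450, 308], [474, 432], [130, 368], [151, 494]]
110 [[449, 297], [474, 425], [120, 358], [142, 488]]
64 [[543, 211], [639, 288], [236, 392], [325, 488]]
80 [[542, 188], [639, 265], [230, 369], [320, 465]]
110 [[540, 144], [640, 220], [218, 324], [311, 421]]
```

Run:
```python
from h import *
T=r.get_image("top");S=r.get_image("scene");p=np.array(r.observe()["tcp_pos"])
f=lambda u,v,k,x,y:(x+(u+.5)/k-.5,y+(v+.5)/k-.5)
for a,b in(((480,412),(630,180)),((450,297),(545,110)),((407,300),(505,138)),((135,478),(300,358))):
    w,e=cross(T,f(*a,4,150,110),S,f(*b,4,130,140));d=w-p;print(w.round(1),e.round(1),'rel',(d@X).round(1),(d@Y).round(1),d[2].round(1))
for d in (T,S):
  pass
im=np.hstack([cv2.resize(S["img"][200:270,200:270],None,fx=8,fy=8,interpolation=cv2.INTER_CUBIC)])
im=(255*(im/255.)**.45).astype(np.uint8)
cv2.imwrite("pics/s6.png",im)
```

```text
[507.9 -62.4 272.3] 5.9 rel -31.5 -95.3 129.5
[569.2 -47.4 277.6] 0.6 rel 31.6 -92.8 134.8
[568.4 -24.1 270.4] 0.7 rel 35.5 -69.8 127.7
[466.5 118.7 289.7] 1.3 rel -35.9 90.4 146.9
```

View pics/s6.png

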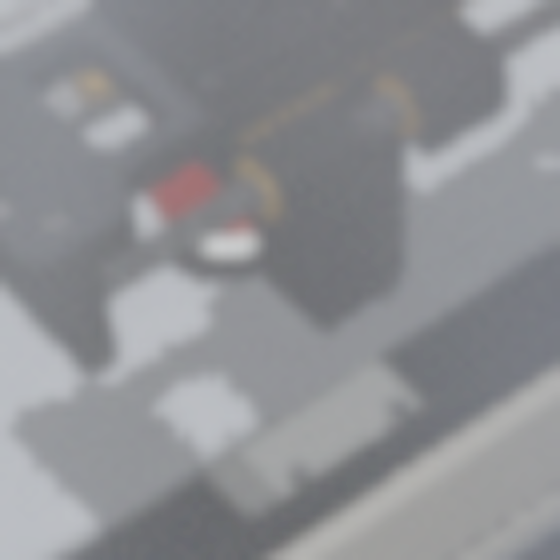

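The fingers touch the cover, but the picture puts both the fingertip and the cover higher than the reported TCP suggests. I'll check that numerically.

```bash
cat >> h.py <<'E'
def angle(S,ys=(85,95,105,112)):
    g=cv2.GaussianBlur(cv2.cvtColor(S["img"],cv2.COLOR_BGR2GRAY),(3,3),0).astype(np.float32)
    ths=np.arange(-.03,.6,.002);out=[]
    for y in ys:
        q=proj(S,np.array([cov(t,238,-1,y) for t in ths])).astype(np.float32)
        v=cv2.remap(g,q[:,0].copy().reshape(1,-1),q[:,1].copy().reshape(1,-1),cv2.INTER_LINEAR)[0]
        d=v[5:]-v[:-5]   # brighter (cover) at smaller... edge profile along arc
        out.append((ths[np.argmin(d)+2].round(3),ths[np.argmax(d)+2].round(3),int(d.min()),int(d.max())))
    return out
E
python3 - <<'E'
from h import *
S=r.get_image("scene");print('now',angle(S))
S0=dict(S);S0["img"]=cv2.imread("pics/scene0.png");print('start',angle(S0))
p=np.array(r.observe()["tcp_pos"])
v=rays(S,[(241.3,241.0)])[0];o=np.array(S["origin"])
for th in(.16,.18,.2):
    n=X*np.sin(th)+Z*np.cos(th);w=o+v*(((cov(th,200)-o)@n)/(v@n));d=w-p;print(th,w.round(1),'rel',d@X,d@Y,d[2],'d',(H-w)@X)
w=o+v*((p[2]-o[2])/v[2]);d=w-p;print('at tcp z',d@X,d@Y)
E
```

```text
now [(np.float64(0.008), np.float64(0.36), -17, 19), (np.float64(0.008), np.float64(0.194), -17, 23), (np.float64(0.01), np.float64(0.196), -17, 22), (np.float64(0.01), np.float64(0.198), -17, 22)]
start [(np.float64(0.012), np.float64(0.496), -33, 14), (np.float64(0.008), np.float64(0.496), -33, 17), (np.float64(0.01), np.float64(0.496), -33, 15), (np.float64(0.01), np.float64(0.496), -34, 15)]
0.16 [514.9  41.6 163.9] rel -3.8555052100643628 5.203411489871196 21.0914792621557 d 216.05567945743903
0.18 [510.8  43.1 169. ] rel -7.550751314972946 7.501086293993108 26.222953604175643 d 219.75092556234762
0.2 [506.6  44.7 174.4] rel -11.403748466869816 9.896849451555791 31.573491961708044 d 223.60392271424448
at tcp z 11.332762604514446 -4.2405333205861675
```

Run:
```python
from h import *
S=r.get_image("scene");p=np.array([543.1,40.5,248.6]);o=np.array(S["origin"])
im=cv2.imread("pics/a2.png")[:,395:]
g=cv2.cvtColor(im,cv2.COLOR_BGR2GRAY)
# lowest extent of dark finger in columns 570..680
for u in range(180,262,6):
    col=g[60:150,u];j=np.where(col<70)[0];print(u+395,(60+j.max()) if len(j) else None,end='; ')
print()
for z in(0,10,20,30,40):
    q=proj(S,[p+a*X+b*Y+z*Z for a,b in((-11,10),(-11,-10),(11,10))]);print(z,((q-[150,150])*2.9+[394.4,0]).round(0).tolist())
```

```text
575 None; 581 None; 587 64; 593 78; 599 99; 605 114; 611 121; 617 126; 623 126; 629 122; 635 119; 641 116; 647 113; 653 None; 
0 [[629.0, 166.0], [654.0, 152.0], [609.0, 148.0]]
10 [[628.0, 155.0], [653.0, 141.0], [607.0, 137.0]]
20 [[626.0, 144.0], [652.0, 129.0], [606.0, 126.0]]
30 [[624.0, 132.0], [650.0, 118.0], [604.0, 114.0]]
40 [[623.0, 120.0], [649.0, 106.0], [602.0, 102.0]]
```

Request:
send_rows(targets=[0, 0, 0.003, 0, 0, 0, -0.001, 0, 0.006, 0, 0, 0, -0.001, 0, 0.009, 0, 0, 0, -0.002, 0, 0.012, 0, 0, 0, -0.003, 0, 0.015, 0, 0, 0, -0.003, 0, 0.018, 0, 0, 0, -0.004, 0, 0.021, 0, 0, 0, -0.004, 0, 0.024, 0, 0, 0])

```text
t: 8.12
tcp_pos: [517.6, 36.9, 130.6]
orientation: [0.0, 0.995, 0.1, -0.0]
force: [-1.0, -0.1, 1.0]
opening: 0.6
grip_force: 0.4
```

Run:
```python
from h import *
st();print(angle(r.get_image("scene")))
```

```text
t 8.12 tcp [517.6  36.9 130.6] F [-1.  -0.1  1. ] yaw 11.49 z [-0. -0. -1.] q [ 0.2   0.46 -0.46  1.93  0.27  0.81 -1.77] d,y,z in ext 214.4 0.2
[(np.float64(0.008), np.float64(0.322), -17, 18), (np.float64(0.008), np.float64(0.14), -17, 21), (np.float64(0.01), np.float64(0.14), -17, 20), (np.float64(0.01), np.float64(0.15), -17, 20)]
```

Request:
send_rows(targets=[0, 0, 0.0025, 0, 0, 0, 0, 0, 0.005, 0, 0, 0, 0, 0, 0.0075, 0, 0, 0, -0.001, 0, 0.01, 0, 0, 0, -0.001, 0, 0.0125, 0, 0, 0, -0.001, 0, 0.015, 0, 0, 0, -0.001, 0, 0.017, 0, 0, 0, -0.001, 0, 0.019, 0, 0, 0])

```text
t: 8.83
tcp_pos: [517.1, 36.7, 121.2]
orientation: [0.0, 0.995, 0.1, -0.0]
force: [0.5, -0.1, 1.1]
opening: 0.2
grip_force: 0.4
```

Request:
send_rows(targets=[0, 0, 0.001, 0, 0, 0, 0, 0, 0.002, 0, 0, 0])

```text
t: 9.0
tcp_pos: [517.2, 36.7, 120.2]
orientation: [0.0, 0.995, 0.1, -0.0]
force: [-0.5, -0.1, 1.2]
opening: 0.7
grip_force: 0.3
```

Request:
send_rows(targets=[0, 0, 0.001, 0, 0, 0, 0, 0, 0.002, 0, 0, 0])

```text
t: 9.17
tcp_pos: [517.2, 36.8, 119.3]
orientation: [-0.0, 0.995, 0.1, -0.0]
force: [-0.2, -0.3, 1.1]
opening: 0.3
grip_force: 0.3
```

Run:
```python
from h import *
st();print(angle(r.get_image("scene")))
```

```text
t 9.17 tcp [517.2  36.8 119.3] F [-0.2 -0.3  1.1] yaw 11.48 z [-0. -0. -1.] q [ 0.2   0.48 -0.45  1.94  0.29  0.79 -1.78] d,y,z in ext 214.8 0.2
[(np.float64(0.012), np.float64(0.294), -17, 18), (np.float64(0.008), np.float64(0.088), -18, 21), (np.float64(0.01), np.float64(0.09), -17, 19), (np.float64(0.01), np.float64(0.096), -17, 19)]
```

Angle is about 0.09, so I'll continue in half-millimetre steps.

Request:
send_rows(targets=[0, 0, 0.001, 0, 0, 0, 0, 0, 0.001, 0, 0, 0])

```text
t: 9.38
tcp_pos: [517.2, 36.8, 118.8]
orientation: [-0.0, 0.995, 0.1, 0.0]
force: [-1.0, -0.7, 1.3]
opening: 0.1
grip_force: 0.2
```

Request:
send_rows(targets=[0, 0, 0.001, 0, 0, 0, 0, 0, 0.001, 0, 0, 0])

```text
t: 9.55
tcp_pos: [517.3, 36.8, 118.3]
orientation: [-0.0, 0.995, 0.1, 0.0]
force: [1.0, 0.8, -0.0]
opening: 0.3
grip_force: 0.2
```

Request:
send_rows(targets=[0, 0, 0.001, 0, 0, 0, 0, 0, 0.001, 0, 0, 0])

```text
t: 9.72
tcp_pos: [517.2, 36.8, 117.7]
orientation: [-0.0, 0.995, 0.1, -0.0]
force: [-0.0, 0.7, 0.8]
opening: 0.5
grip_force: 0.2
```

Request:
send_rows(targets=[0, 0, 0.001, 0, 0, 0, 0, 0, 0.001, 0, 0, 0])

```text
t: 9.88
tcp_pos: [517.2, 36.8, 117.2]
orientation: [-0.0, 0.995, 0.1, -0.0]
force: [-0.3, 0.9, -0.0]
opening: 0.5
grip_force: 0.2
```

Request:
send_rows(targets=[0, 0, 0.001, 0, 0, 0, 0, 0, 0.001, 0, 0, 0])

```text
t: 10.05
tcp_pos: [517.2, 36.7, 116.7]
orientation: [0.0, 0.995, 0.1, -0.0]
force: [0.3, 1.3, -0.1]
opening: 0.6
grip_force: 0.2
```

Request:
send_rows(targets=[0, 0, 0.001, 0, 0, 0, 0, 0, 0.001, 0, 0, 0])

```text
t: 10.22
tcp_pos: [517.2, 36.8, 116.3]
orientation: [0.0, 0.995, 0.1, -0.0]
force: [0.2, -0.3, 1.2]
opening: 0.4
grip_force: 0.6
```

Request:
send_rows(targets=[0, 0, 0.001, 0, 0, 0, 0, 0, 0.001, 0, 0, 0])

```text
t: 10.38
tcp_pos: [517.2, 36.7, 116.0]
orientation: [0.0, 0.995, 0.1, -0.0]
force: [-2.0, 0.1, 4.3]
opening: 0.3
grip_force: 1.9
```

Run:
```python
from h import *
st();print(angle(r.get_image("scene")))
```

```text
t 10.38 tcp [517.2  36.7 116. ] F [-2.   0.1  4.3] yaw 11.48 z [-0. -0. -1.] q [ 0.2   0.48 -0.45  1.94  0.29  0.78 -1.78] d,y,z in ext 214.8 0.1
[(np.float64(0.012), np.float64(0.282), -16, 17), (np.float64(0.008), np.float64(0.08), -17, 19), (np.float64(0.01), np.float64(0.074), -16, 20), (np.float64(0.01), np.float64(0.078), -16, 19)]
```

Request:
send_rows(targets=[0, 0, 0.001, 0, 0, 0, 0, 0, 0.001, 0, 0, 0])

```text
t: 10.6
tcp_pos: [517.2, 36.7, 115.7]
orientation: [0.0, 0.995, 0.1, -0.0]
force: [-2.6, -0.9, 7.4]
opening: 0.3
grip_force: 3.6
```

Run:
```python
from h import *
st()
```

```text
t 10.6 tcp [517.2  36.7 115.7] F [-2.6 -0.9  7.4] yaw 11.48 z [-0. -0. -1.] q [ 0.2   0.48 -0.45  1.94  0.29  0.78 -1.78] d,y,z in ext 214.8 0.1
```

Request:
send_rows(targets=[0, 0, -0.02, 0, 0, 0, 0, 0, -0.1, 0, 0, 0, 0, 0, -0.17, 0, 0, 0, 0, 0.08, -0.2, 0, 0, 0, 0, 0.16, -0.2, 0, 0, 0, 0, 0.24, -0.2, 0, 0, 0, 0, 0.32, -0.2, 0, 0, 0, 0, 0.4, -0.2, 0, 0, 0, 0, 0.46, -0.2, 0, 0, 0])

```text
t: 11.35
tcp_pos: [563.0, -192.9, 215.7]
orientation: [0.001, 0.995, 0.099, 0.0]
force: [0.9, -0.3, 0.1]
opening: 0.8
grip_force: 0.0
```

Run:
```python
from h import *
st();T=r.get_image("top");S=r.get_image("scene");print(angle(S))
th=.078
exp=cov(th,175,41)
for nm,d in(("top",T),("scene",S)):
    hsv=cv2.cvtColor(d["img"],cv2.COLOR_BGR2HSV)
    m=(((hsv[...,0]<10)|(hsv[...,0]>170))&(hsv[...,1]>110)&(hsv[...,2]>60)).astype(np.uint8)
    n,l,s,c=cv2.connectedComponentsWithStats(m);e=proj(d,exp)[0];print(nm,'expect',e.round(1))
    i=[i for i in range(1,n) if s[i,4]>8 and np.hypot(*(c[i]-e))<15]
    for j in i:
        print(s[j],c[j].round(1))
        pts=np.argwhere(l==j)[:,::-1].astype(np.float32);print(cv2.minAreaRect(pts))
    # print small hsv patch around the wing
    if nm=="top":
        x,y=e.round().astype(int);print(x,y);print(m[y-12:y+13,x-14:x+15]);print(hsv[y-12:y+13,x-14:x+15,2])
# predicted appearance per wing angle
n=X*np.sin(th)+Z*np.cos(th);xc=X*np.cos(th)-Z*np.sin(th)
for a in(.7,.9,1.1,1.3,1.5):
    w=np.cos(a)*xc+np.sin(a)*Y;print(a,proj(T,[exp+20*w,exp-20*w]).round(1).tolist(),proj(S,[exp+20*w,exp-20*w]).round(1).tolist())
```

```text
t 11.35 tcp [ 563.  -192.9  215.7] F [ 0.9 -0.3  0.1] yaw 11.32 z [ 0.001 -0.001 -1.   ] q [ 0.55  0.47 -0.4   1.67  0.2   1.05 -1.29] d,y,z in ext 215.7 -234.1
[(np.float64(0.012), np.float64(0.078), -15, 18), (np.float64(0.008), np.float64(0.08), -15, 18), (np.float64(0.01), np.float64(0.074), -15, 17), (np.float64(0.01), np.float64(0.078), -16, 17)]
top expect [223.9 195.8]
[216 195  17   8  65] [224.8 197.9]
((224.0, 198.5), (7.0, 16.0), 90.0)
224 196
[[0 0 0 0 0 0 0 0 0 0 0 0 0 0 0 0 0 0 0 0 0 0 0 0 0 0 0 0 0]
 [0 0 0 0 0 0 0 0 0 0 0 0 0 0 0 0 0 0 0 0 0 0 0 0 0 0 0 0 0]
 [0 0 0 0 0 0 0 0 0 0 0 0 0 0 0 0 0 0 0 0 0 0 0 0 0 0 0 0 0]
 [0 0 0 0 0 0 0 0 0 0 0 0 0 0 0 0 0 0 0 0 0 0 0 0 0 0 0 0 0]
 [0 0 0 0 0 0 0 0 0 0 0 0 0 0 0 0 0 0 0 0 0 0 0 0 0 0 0 0 0]
 [0 0 0 0 0 0 0 0 0 0 0 0 0 0 0 0 0 0 0 0 0 0 0 0 0 0 0 0 0]
 [0 0 0 0 0 0 0 0 0 0 0 0 0 0 0 0 0 0 0 0 0 0 0 0 0 0 0 0 0]
 [0 0 0 0 0 0 0 0 0 0 0 0 0 0 0 0 0 0 0 0 0 0 0 0 0 0 0 0 0]
 [0 0 0 0 0 0 0 0 0 0 0 0 0 0 0 0 0 0 0 0 0 0 0 0 0 0 0 0 0]
 [0 0 0 0 0 0 0 0 0 0 0 0 0 0 0 0 0 0 0 0 0 0 0 0 0 0 0 0 0]
 [0 0 0 0 0 0 0 0 0 0 0 0 0 0 
[... 3726 characters left out ...]
  31  31  31  29
   32  33  43 102 141 149 145 144 143 145 144]
 [145 143 143 143 143 143 142 143 144 147 145  98  80  72  60  43  41  53
   63  82  92 140 147 146 142 142 143 146 147]]
scene expect [229.4 221.7]
[221 222  17   7  44] [228.3 225. ]
((229.1154022216797, 225.07693481445312), (3.3339741230010986, 16.66986846923828), 78.69007110595703)
0.7 [[217.5, 190.8], [230.3, 200.9]] [[219.9, 221.0], [239.0, 222.3]]
0.9 [[216.5, 192.1], [231.2, 199.5]] [[219.6, 222.4], [239.2, 220.9]]
1.1 [[215.8, 193.6], [231.9, 198.0]] [[219.7, 223.7], [239.1, 219.6]]
1.3 [[215.5, 195.2], [232.2, 196.4]] [[220.1, 225.0], [238.6, 218.4]]
1.5 [[215.5, 196.8], [232.2, 194.8]] [[220.9, 226.1], [237.7, 217.3]]
```

Run:
```python
from h import *
T=r.get_image("top");S=r.get_image("scene");o=np.array(T["origin"]);th=.078
n=X*np.sin(th)+Z*np.cos(th)
def hit(d,px,h):
    o=np.array(d["origin"]);v=rays(d,[px])[0];w=o+v*(((cov(th,175,h)-o)@n)/(v@n));e=w-cov(th,175,h);return w.round(1),(e@X).round(1),(e@Y).round(1)
print('stripe',hit(T,(224.1,197.4),41))
a,b=hit(T,(217,196.2),41)[0],hit(T,(230.5,199.3),41)[0];e=a-b;print('ang',np.arctan2(e@Y,e@X))
g=cv2.cvtColor(T["img"],cv2.COLOR_BGR2GRAY)
# ring: dark blob on the cover near wing
m=(g[190:215,212:238]<75).astype(np.uint8);k=np.argwhere(m);print(k.min(0)+[190,212],k.max(0)+[190,212])
h=cv2.cvtColor(S["img"],cv2.COLOR_BGR2HSV)[214:236,216:244];print(h[...,2]);
# rim front edge / outer corners check
for d in(T,S):print(proj(d,[C+125*(-X+Y)+120*Z,C+125*(-X-Y)+120*Z,C+125*(X+Y)+120*Z,C+125*(X-Y)+120*Z]).round(1).tolist())
```

```text
stripe (array([556. ,  44.6, 180.8]), np.float64(-3.9), np.float64(0.1))
ang 1.1448679656212728
[193 217] [208 234]
[[123 118 113 111 115 125 128 132 133 134 134 135 134 133 134 133 134 134
  133 133 133 132 132 132 133 133 132 131]
 [115 113 114 115 125 131 134 133 133 134 134 134 134 134 134 134 134 134
  134 133 133 133 134 133 133 132 128 127]
 [115 118 124 129 131 133 133 133 133 133 134 134 135 134 134 134 134 133
  133 134 133 133 133 133 130 128 125 128]
 [125 129 131 133 133 133 133 133 133 133 134 134 134 133 134 133 133 133
  134 134 132 133 133 131 128 127 131 135]
 [131 133 133 133 133 133 132 134 134 134 134 134 133 134 134 133 133 133
  132 132 131 129 128 129 132 135 137 137]
 [132 133 133 132 132 134 133 134 133 133 134 134 134 133 133 132 132 132
  127 127 129 125 125 132 136 137 137 137]
 [132 133 133 133 132 133 134 134 133 133 133 132 133 132 130 130 136 142
  145 145 146 139 129 131 136 137 137 137]
 [134 134 133 133 132 132 132 132 133 132 132 129 134 142 146 148 155 160
  164 163 161 149 132 125 135 137 137 137]
 [134 135 134 133 132 133 132 129 134 142 147 14
[... 1020 characters left out ...]
24 109  94  85  83  83  83  83  83  83  82  83  85  85  83
   84  82  80  75  69  75 106 121 129 134]
 [124 127 131 132 122  98  86  82  82  83  82  83  83  84  88  97  96  88
   87  86  80  69  62  66  80  97 117 131]
 [132 133 134 134 125 102  87  82  80  81  83  87  84  83  92 107 106  91
   86  89  90  75  63  60  65  80 109 128]
 [133 134 134 134 128 105  85  76  76  77  86  92  86  83  86  92  90  85
   86  92  95  81  64  60  62  83 116 131]
 [133 134 133 134 129 110  79  64  64  72  86  92  86  82  84  86  86  91
  100 103 108  88  67  61  65  89 120 132]]
[[181.0, 236.7], [280.4, 217.6], [165.4, 140.8], [261.8, 123.4]]
[[200.4, 295.2], [296.9, 230.0], [139.4, 222.6], [229.8, 174.6]]
```

Run:
```python
from h import *
T=r.get_image("top");S=r.get_image("scene");th=.078
w,e=cross(T,(224.1,197.4),S,(228.7,222.8));d=w-cov(th,175,41);print(w,e,d@X,d@Y,d[2])
print(proj(S,[[556,44.6,180.8]]),cov(th,175,41))
o=np.array(T["origin"])
v=rays(T,[(225.3,200.5)])[0];P=o+v*((cov(th,175,3)[2]-o[2])/v[2]);d=P-cov(th,175,3);print('ring',d@X,d@Y)
```

```text
[557.06882277  46.22573986 179.92133411] 3.597856341369734 -2.5433881214334813 1.4816178082684641 -0.5901702178135508
[[230.50024423 222.64477915]] [559.85653871  45.280936   180.51150433]
ring -1.4332358153298614 0.8843229315203517
```

```bash
cat >> h.py <<'E'
TH=.078;N=X*np.sin(TH)+Z*np.cos(TH);W0=np.array([557.3,45.2,180.5])
def tframe(a): return R.from_rotvec(TH*Y).as_matrix()@frame(a)
def grip(h,a): return W0+(h-38)*N-30.5*N, tframe(a)
E
python3 - <<'E'
from h import *
st();print(delta(*grip(60,1.145)));print(delta(*grip(12,1.145),base=grip(60,1.145)),grip(60,1.145)[0])
E
```

```text
t 11.65 tcp [ 563.1 -186.7  215.5] F [-0.4  0.7  0.9] yaw 11.62 z [ 0.     0.001 -1.   ] q [ 0.54  0.46 -0.4   1.67  0.2   1.05 -1.29] d,y,z in ext 214.4 -228.0
[0.0807, -0.4565, 0.0874, 0.007, -0.0112, -0.1818]
[0.0, 0.0, 0.096, 0.0, 0.0, 0.0] [556.65096851  45.06795305 172.02584389]
```

Request:
send_rows(targets=[0.01, -0.07, 0, 0, 0, -0.018, 0.02, -0.14, 0, 0, 0, -0.036, 0.03, -0.21, 0, 0.001, -0.002, -0.054, 0.04, -0.28, 0, 0.002, -0.004, -0.072, 0.05, -0.35, 0, 0.003, -0.006, -0.09, 0.065, -0.41, 0, 0.004, -0.008, -0.108, 0.081, -0.4565, 0, 0.005, -0.01, -0.127, 0.081, -0.4565, 0, 0.006, -0.011, -0.146, 0.081, -0.4565, 0.01, 0.007, -0.0112, -0.164, 0.081, -0.4565, 0.02, 0.007, -0.0112, -0.182], gripper=0)

```text
t: 12.48
tcp_pos: [557.0, 45.7, 205.8]
orientation: [-0.017, 0.779, 0.626, -0.035]
force: [-0.0, 0.3, 0.2]
opening: 65.4
grip_force: 0.0
```

Run:
```python
from h import *
st();print(delta(*grip(60,1.145)));print(delta(*grip(12,1.145)))
```

```text
t 12.48 tcp [557.   45.7 205.8] F [-0.   0.3  0.2] yaw 77.67 z [-0.076 -0.016 -0.997] q [ 0.34  0.53 -0.7   1.69  0.36  1.14 -0.68] d,y,z in ext 174.0 1.0
[0.0008, 0.0043, 0.0673, 0.0001, 0.0001, 0.0014]
[0.0008, 0.0042, 0.1633, 0.0001, 0.0001, 0.0014]
```

Request:
send_rows(targets=[0.001, 0.004, 0.02, 0, 0, 0.001, 0.001, 0.004, 0.04, 0, 0, 0.001, 0.001, 0.004, 0.06, 0, 0, 0.001, 0.001, 0.004, 0.08, 0, 0, 0.001, 0.001, 0.004, 0.09, 0, 0, 0.001, 0.001, 0.004, 0.1, 0, 0, 0.001, 0.001, 0.004, 0.11, 0, 0, 0.001, 0.001, 0.004, 0.12, 0, 0, 0.001])

```text
t: 13.15
tcp_pos: [554.9, 42.2, 145.1]
orientation: [-0.017, 0.784, 0.62, -0.035]
force: [-0.5, 0.1, -0.8]
opening: 88.0
grip_force: 0.0
```

Request:
send_rows(targets=[0, 0, 0.008, 0, 0, 0, 0, 0, 0.016, 0, 0, 0, 0, 0, 0.024, 0, 0, 0, 0, 0, 0.032, 0, 0, 0, 0, 0, 0.04, 0, 0, 0, 0, 0, 0.043, 0, 0, 0, 0, 0, 0.043, 0, 0, 0])

```text
t: 13.73
tcp_pos: [552.8, 41.7, 123.5]
orientation: [-0.017, 0.784, 0.62, -0.036]
force: [-0.3, 0.3, 0.7]
opening: 88.0
grip_force: 0.0
```

Run:
```python
from h import *
st();print(delta(*grip(12,1.145)));S=r.get_image("scene");print(angle(S))
```

```text
t 13.73 tcp [552.8  41.7 123.5] F [-0.3  0.3  0.7] yaw 76.75 z [-0.077 -0.017 -0.997] q [ 0.32  0.62 -0.65  1.76  0.43  0.99 -0.75] d,y,z in ext 178.9 -2.1
[0.0052, -0.0009, -0.0015, -0.0001, 0.0002, -0.0012]
[(np.float64(0.012), np.float64(0.078), -16, 19), (np.float64(0.008), np.float64(0.08), -16, 18), (np.float64(0.01), np.float64(0.074), -17, 18), (np.float64(0.01), np.float64(0.078), -16, 18)]
```

Request:
send_rows(targets=[0.005, -0.001, 0, 0, 0, 0, 0.005, -0.001, 0, 0, 0, 0, 0.005, -0.001, 0, 0, 0, 0, 0.005, -0.001, 0, 0, 0, 0, 0.005, -0.001, 0, 0, 0, 0, 0.005, -0.001, 0, 0, 0, 0, 0.005, -0.001, 0, 0, 0, 0, 0.005, -0.001, 0, 0, 0, 0, 0.005, -0.001, 0, 0, 0, 0, 0.005, -0.001, 0, 0, 0, 0], gripper=255)

```text
t: 14.62
tcp_pos: [553.1, 44.3, 123.8]
orientation: [-0.017, 0.784, 0.62, -0.035]
force: [-0.1, 0.2, -0.4]
opening: 23.7
grip_force: 0.0
```

Run:
```python
from h import *
st();s=r.observe();print(s["opening"],s["grip_force"],np.round(s["ft_torque"],2))
```

```text
t 14.62 tcp [553.1  44.3 123.8] F [-0.1  0.2 -0.4] yaw 76.75 z [-0.077 -0.017 -0.997] q [ 0.31  0.62 -0.65  1.76  0.43  0.99 -0.75] d,y,z in ext 178.1 0.4
23.69355165469002 0.0 [ 0.04 -0.17  0.02]
```

Request:
send_rows(targets=[0, 0, 0, 0, 0, 0, 0, 0, 0, 0, 0, 0, 0, 0, 0, 0, 0, 0, 0, 0, 0, 0, 0, 0])

```text
t: 14.95
tcp_pos: [554.1, 44.1, 124.0]
orientation: [-0.017, 0.784, 0.62, -0.035]
force: [4.6, -0.4, -2.7]
opening: 11.0
grip_force: 30.0
```

Run:
```python
from h import *
st();s=r.observe();print(s["opening"],s["grip_force"],np.round(s["ft_torque"],2));print(delta(s["tcp_pos"],tframe(0)))
```

```text
t 14.95 tcp [554.1  44.1 124. ] F [ 4.6 -0.4 -2.7] yaw 76.73 z [-0.075 -0.017 -0.997] q [ 0.31  0.62 -0.65  1.76  0.43  0.99 -0.75] d,y,z in ext 177.2 0.0
10.954695973718266 29.99727761023678 [-0.13 -1.07  0.09]
[0.0, 0.0, 0.0, 0.0003, -0.0001, 0.181]
```

Request:
send_rows(targets=[0, 0.002, 0, 0, 0, 0.01, 0, 0.003, 0, 0, 0, 0.022, 0, 0.003, 0, 0, 0, 0.034, 0, 0.003, 0, 0, 0, 0.046, 0, 0.003, 0, 0, 0, 0.058])

```text
t: 15.37
tcp_pos: [553.4, 44.3, 124.0]
orientation: [-0.011, 0.884, 0.466, -0.039]
force: [-1.3, -0.5, 3.9]
opening: 11.0
grip_force: 30.0
```

Run:
```python
from h import *
st();s=r.observe();print(s["opening"],s["grip_force"],np.round(s["ft_torque"],2));print(delta(s["tcp_pos"],tframe(0)));print(angle(r.get_image("scene")))
```

```text
t 15.37 tcp [553.4  44.3 124. ] F [-1.3 -0.5  3.9] yaw 55.7 z [-0.079 -0.017 -0.997] q [ 0.25  0.6  -0.57  1.76  0.37  0.98 -1.07] d,y,z in ext 177.7 0.3
11.02483226535057 29.997067336225882 [-0.03  0.36  0.08]
[0.0, 0.0, 0.0, -0.0001, 0.0005, 0.1225]
[(np.float64(0.452), np.float64(0.078), -23, 19), (np.float64(0.008), np.float64(0.08), -16, 19), (np.float64(0.01), np.float64(0.074), -16, 19), (np.float64(0.01), np.float64(0.078), -16, 19)]
```

Request:
send_rows(targets=[0, 0, 0, 0, 0, 0.014, 0, 0, 0, 0, 0, 0.028, 0, 0, 0, 0, 0, 0.042, 0, 0, 0, 0, 0, 0.056, 0, 0, 0, 0, 0, 0.07, 0, 0, 0, 0, 0, 0.084, 0, 0, 0, 0, 0, 0.098, 0, 0, 0, 0, 0, 0.11, 0, 0, 0, 0, 0, 0.12, 0, 0, 0, 0, 0, 0.12])

```text
t: 16.25
tcp_pos: [552.6, 45.4, 123.5]
orientation: [0.003, 0.993, 0.11, -0.041]
force: [-5.1, 3.9, 2.2]
opening: 11.0
grip_force: 30.0
```

Run:
```python
from h import *
st();s=r.observe();print(s["opening"],s["grip_force"],np.round(s["ft_torque"],2));print(delta(s["tcp_pos"],tframe(0)));print(angle(r.get_image("scene")))
```

```text
t 16.25 tcp [552.6  45.4 123.5] F [-5.1  3.9  2.2] yaw 12.64 z [-0.08  -0.016 -0.997] q [ 0.13  0.56 -0.39  1.77  0.25  0.94 -1.73] d,y,z in ext 178.3 1.6
10.989657299567932 30.002154308022 [ 0.83  0.92 -0.06]
[0.0, 0.0, 0.0, -0.0001, 0.0006, 0.0032]
[(np.float64(0.462), np.float64(0.078), -23, 20), (np.float64(0.008), np.float64(0.08), -17, 20), (np.float64(0.01), np.float64(0.074), -17, 20), (np.float64(0.01), np.float64(0.076), -17, 19)]
```

Request:
send_rows(targets=[-0.001, -0.001, 0, 0, 0, 0.0015, -0.002, -0.002, 0, 0, 0, 0.003, -0.002, -0.002, 0, 0, 0, 0.003])

```text
t: 16.55
tcp_pos: [552.6, 45.4, 123.4]
orientation: [0.004, 0.994, 0.101, -0.04]
force: [-3.4, 2.8, -1.6]
opening: 11.4
grip_force: 30.0
```

Run:
```python
from h import *
st()
```

```text
t 16.55 tcp [552.6  45.4 123.4] F [-3.4  2.8 -1.6] yaw 11.6 z [-0.078 -0.016 -0.997] q [ 0.12  0.56 -0.39  1.77  0.25  0.94 -1.75] d,y,z in ext 178.4 1.6
```

Request:
send_rows(targets=[0, 0, 0, 0, 0, 0, 0, 0, 0, 0, 0, 0, 0, 0, 0, 0, 0, 0, 0, 0, 0, 0, 0, 0, 0, 0, 0, 0, 0, 0, 0, 0, 0, 0, 0, 0], gripper=0)

```text
t: 17.05
tcp_pos: [553.7, 44.4, 123.9]
orientation: [0.005, 0.994, 0.1, -0.039]
force: [-0.8, 0.8, 1.0]
opening: 49.0
grip_force: 0.0
```

Request:
send_rows(targets=[0, 0, -0.02, 0, 0, 0, 0, 0, -0.05, 0, 0, 0, 0, 0, -0.09, 0, 0, 0, 0, 0, -0.14, 0, 0, 0, 0, 0.07, -0.16, 0, 0, 0, 0, 0.14, -0.18, 0, 0, 0, 0, 0.22, -0.18, 0, 0, 0, 0, 0.3, -0.18, 0, 0, 0, 0, 0.38, -0.18, 0, 0, 0, 0, 0.46, -0.18, 0, 0, 0], gripper=255)

```text
t: 17.88
tcp_pos: [606.5, -181.2, 214.9]
orientation: [0.005, 0.994, 0.1, -0.039]
force: [1.1, -0.8, -0.2]
opening: 0.4
grip_force: 0.0
```

Run:
```python
from h import *
st();T=r.get_image("top");S=r.get_image("scene");print(angle(S))
for d in(T,S):
    hsv=cv2.cvtColor(d["img"],cv2.COLOR_BGR2HSV);e=proj(d,W0-[0,0,0])[0]
    x,y=e.round().astype(int);g=hsv[y-14:y+15,x-12:x+13]
    m=(((g[...,0]<10)|(g[...,0]>170))&(g[...,1]>110)&(g[...,2]>60));b=(g[...,2]>150)
    for q,c in zip(m,b):print(''.join('W' if k else 'r' if i else '.' for i,k in zip(q,c)))
    xc=X*np.cos(.078)-Z*np.sin(.078);print(x-12,y-14,proj(d,[W0+20*xc,W0-20*xc]).round(1).tolist())
p=np.array([0,0,0])
for h in(30,5,0):
    P=cov(.078,224)+11*X;P[2]+=h-30.5;print(h,delta(P,frame(0)))
```

```text
t 17.88 tcp [ 606.5 -181.2  214.9] F [ 1.1 -0.8 -0.2] yaw 11.52 z [-0.076 -0.017 -0.997] q [ 0.42  0.57 -0.33  1.5   0.22  1.19 -1.33] d,y,z in ext 170.7 -231.3
[(np.float64(0.012), np.float64(0.078), -15, 18), (np.float64(0.008), np.float64(0.08), -15, 17), (np.float64(0.01), np.float64(0.074), -15, 17), (np.float64(0.01), np.float64(0.076), -15, 18)]
.........................
.........................
.........................
.........................
...................W.....
.........................
.........................
...W......WWW............
.........rWWWr.W.........
.........rWWWr...........
.........rWW.rr..........
..........WWWrr..........
..........WWWWr..........
..........WWWWr..........
..........rWWWr.WW.....W.
..........rWWWrr.W.......
.........W.WWWWr.WW......
.........WWWWWWr.WW.....W
.........WWWWWWr..W.....W
.........WWWWWWr..W.....W
..........WWWWWrr.......W
..........WWWrrrr......W.
...........Wrrr..........
.........................
.....................W...
.......W............W....
..................WW.....
..............WW..W......
..............WWW
[... 304 characters left out ...]
.....
.........................
.......WW................
......WWWW...............
.....rrWWWW..............
......rrWWWWW............
......rrrWWWWW...........
.......rrrWWWWW..........
........rrrWWWWW.........
.........rrrrWWW.........
..........rrrrWrrr.......
...........rrrrrrr.......
.............rrrrr.......
..............rr.........
.........................
..........rr.............
...........rr............
.........................
.........................
.........................
218 208 [[224.3, 217.6], [235.8, 227.4]]
30 [-0.0726, -0.4773, 0.1395, 0.001, 0.0126, -0.0017]
5 [-0.0686, -0.4776, 0.1894, 0.001, 0.0126, -0.0017]
0 [-0.0678, -0.4777, 0.1993, 0.001, 0.0126, -0.0017]
```

```bash
cat >> h.py <<'E'
def press(h,a=.17):
    M=R.from_rotvec(-a*Y).as_matrix()@frame(0)
    P=cov(.078,216);P[2]+=h-30.5+2;return P,M
E
python3 - <<'E'
from h import *
print(delta(*press(30)));b=press(30)
for h in(5,0,-5,-15):print(h,delta(*press(h),base=b))
E
```

```text
[-0.0788, -0.4772, 0.1373, 0.0011, 0.0397, -0.0016]
5 [-0.0085, 0.0, 0.0493, 0.0, 0.0, 0.0]
0 [-0.0102, 0.0, 0.0591, 0.0, 0.0, 0.0]
-5 [-0.0118, 0.0, 0.069, 0.0, 0.0, 0.0]
-15 [-0.0152, 0.0, 0.0887, 0.0, 0.0, 0.0]
```

Request:
send_rows(targets=[-0.01, -0.075, 0, 0, 0.005, 0, -0.02, -0.15, 0, 0, 0.01, 0, -0.03, -0.225, 0, 0, 0.015, 0, -0.045, -0.3, 0, 0, 0.02, 0, -0.06, -0.375, 0, 0, 0.028, 0, -0.07, -0.44, 0, 0.001, 0.035, -0.001, -0.079, -0.477, 0.02, 0.001, 0.04, -0.0015, -0.079, -0.477, 0.07, 0.001, 0.04, -0.0015, -0.079, -0.477, 0.12, 0.001, 0.04, -0.0015, -0.079, -0.477, 0.137, 0.001, 0.04, -0.0015])

```text
t: 18.82
tcp_pos: [512.4, 45.9, 146.4]
orientation: [-0.011, 0.991, 0.105, 0.084]
force: [-0.9, -0.3, -0.4]
opening: 0.3
grip_force: 0.0
```

Request:
send_rows(targets=[0, 0, 0, 0, 0, 0, 0, 0, 0, 0, 0, 0])

```text
t: 18.98
tcp_pos: [515.3, 45.8, 149.0]
orientation: [-0.012, 0.991, 0.105, 0.086]
force: [-0.2, 0.6, -0.1]
opening: 0.6
grip_force: 0.0
```

Run:
```python
from h import *
st()
for h in(30,5,0,-5,-10,-15):print(h,delta(*press(h)))
```

```text
t 18.98 tcp [515.3  45.8 149. ] F [-0.2  0.6 -0.1] yaw 12.02 z [ 0.167  0.041 -0.985] q [ 0.2   0.34 -0.43  2.07  0.24  0.6  -1.74] d,y,z in ext 214.9 9.4
30 [-0.0012, 0.0187, 0.0032, -0.001, -0.0005, 0.0014]
5 [-0.0098, 0.019, 0.0524, -0.001, -0.0005, 0.0014]
0 [-0.0115, 0.019, 0.0623, -0.001, -0.0005, 0.0014]
-5 [-0.0133, 0.0191, 0.0721, -0.001, -0.0005, 0.0014]
-10 [-0.015, 0.0191, 0.082, -0.001, -0.0005, 0.0014]
-15 [-0.0167, 0.0192, 0.0918, -0.001, -0.0005, 0.0014]
```

Request:
send_rows(targets=[-0.001, 0.01, 0.01, 0, 0, 0.001, -0.003, 0.019, 0.02, 0, 0, 0.0014, -0.005, 0.019, 0.03, 0, 0, 0.0014, -0.007, 0.019, 0.04, 0, 0, 0.0014, -0.01, 0.019, 0.052, 0, 0, 0.0014, -0.01, 0.019, 0.056, 0, 0, 0.0014, -0.011, 0.019, 0.06, 0, 0, 0.0014, -0.012, 0.019, 0.064, 0, 0, 0.0014, -0.0125, 0.019, 0.068, 0, 0, 0.0014, -0.013, 0.019, 0.072, 0, 0, 0.0014])

```text
t: 19.82
tcp_pos: [516.6, 36.5, 111.7]
orientation: [-0.012, 0.991, 0.1, 0.086]
force: [0.3, 0.7, 0.7]
opening: 0.5
grip_force: 0.3
```

Run:
```python
from h import *
st();print(angle(r.get_image("scene")))
```

```text
t 19.82 tcp [516.6  36.5 111.7] F [0.3 0.7 0.7] yaw 11.53 z [ 0.167  0.041 -0.985] q [ 0.18  0.4  -0.4   2.1   0.29  0.51 -1.78] d,y,z in ext 215.4 0.0
[(np.float64(0.008), np.float64(0.554), -14, 20), (np.float64(0.008), np.float64(0.05), -15, 19), (np.float64(0.01), np.float64(0.05), -15, 18), (np.float64(0.006), np.float64(0.05), -16, 18)]
```

The pin has entered its slot (angle 0.05), so I'll carry on down gently onto the gasket.

Request:
send_rows(targets=[0, 0, 0.002, 0, 0, 0, -0.001, 0, 0.004, 0, 0, 0, -0.001, 0, 0.006, 0, 0, 0, -0.0015, 0, 0.008, 0, 0, 0, -0.002, 0, 0.01, 0, 0, 0, -0.002, 0, 0.012, 0, 0, 0])

```text
t: 20.37
tcp_pos: [516.6, 36.5, 105.7]
orientation: [-0.012, 0.991, 0.1, 0.086]
force: [-1.0, -0.1, 3.5]
opening: 0.8
grip_force: 1.9
```

Request:
send_rows(targets=[0, 0, 0.002, 0, 0, 0, -0.001, 0, 0.004, 0, 0, 0])

```text
t: 20.53
tcp_pos: [516.5, 36.4, 103.7]
orientation: [-0.012, 0.991, 0.1, 0.086]
force: [-1.9, -0.1, 5.4]
opening: 0.3
grip_force: 3.0
```

Request:
send_rows(targets=[0, 0, 0.002, 0, 0, 0, -0.001, 0, 0.004, 0, 0, 0])

```text
t: 20.7
tcp_pos: [516.5, 36.4, 101.8]
orientation: [-0.012, 0.991, 0.1, 0.086]
force: [-2.1, 0.1, 8.3]
opening: 0.2
grip_force: 4.0
```

Run:
```python
from h import *
st();print(angle(r.get_image("scene")))
```

```text
t 20.7 tcp [516.5  36.4 101.8] F [-2.1  0.1  8.3] yaw 11.52 z [ 0.168  0.04  -0.985] q [ 0.17  0.42 -0.38  2.1   0.3   0.49 -1.79] d,y,z in ext 215.5 -0.0
[(np.float64(0.312), np.float64(0.52), -10, 18), (np.float64(0.536), np.float64(0.024), -7, 9), (np.float64(-0.018), np.float64(0.022), -5, 9), (np.float64(-0.008), np.float64(0.022), -6, 9)]
```

Request:
send_rows(targets=[0, 0, 0.001, 0, 0, 0, 0, 0, 0.002, 0, 0, 0])

```text
t: 20.92
tcp_pos: [516.6, 36.5, 101.0]
orientation: [-0.012, 0.991, 0.1, 0.086]
force: [-5.2, -0.2, 15.5]
opening: 0.5
grip_force: 7.7
```

Request:
send_rows(targets=[0, 0, 0.001, 0, 0, 0, 0, 0, 0.002, 0, 0, 0])

```text
t: 21.08
tcp_pos: [516.6, 36.4, 100.7]
orientation: [-0.011, 0.991, 0.1, 0.086]
force: [-11.4, -2.0, 26.3]
opening: 0.2
grip_force: 13.3
```

Request:
send_rows(targets=[0, 0, 0.001, 0, 0, 0, 0, 0, 0.002, 0, 0, 0])

```text
t: 21.25
tcp_pos: [516.7, 36.4, 100.4]
orientation: [-0.011, 0.991, 0.1, 0.086]
force: [-16.0, -1.0, 38.4]
opening: 0.3
grip_force: 18.8
```

Request:
send_rows(targets=[0, 0, -0.002, 0, 0, 0, 0, 0, -0.0035, 0, 0, 0, 0, 0, -0.0035, 0, 0, 0, 0, 0, -0.0035, 0, 0, 0])

```text
t: 21.58
tcp_pos: [516.5, 36.4, 101.1]
orientation: [-0.012, 0.991, 0.1, 0.086]
force: [-4.9, -0.9, 14.1]
opening: 0.7
grip_force: 7.0
```

Run:
```python
from h import *
st();S=r.get_image("scene");T=r.get_image("top");st();print(angle(S))
# wing still aligned? red/white mask in scene around expected home position
for d in (S,):
    W=cov(0,177.5,41);hsv=cv2.cvtColor(d["img"],cv2.COLOR_BGR2HSV);x,y=proj(d,W)[0].round().astype(int);g=hsv[y-12:y+13,x-14:x+15]
    m=(((g[...,0]<10)|(g[...,0]>170))&(g[...,1]>110)&(g[...,2]>50))
    for q in m:print(''.join('r' if i else '.' for i in q))
# cover left edge height above rim: vertical gray profile at left-front corner column
g=cv2.cvtColor(S["img"],cv2.COLOR_BGR2GRAY)
for th in(0,.024,.05):
    print(th,proj(S,[cov(th,238,3,122),cov(th,238,-3,122),cov(th,238,3,100)]).round(1).tolist())
u,v=proj(S,cov(0,238,3,100))[0].round().astype(int);print(u,v,g[v-8:v+9,u])
```

```text
t 21.58 tcp [516.5  36.4 101.1] F [-4.9 -0.9 14.1] yaw 11.52 z [ 0.168  0.04  -0.985] q [ 0.17  0.42 -0.38  2.1   0.3   0.49 -1.79] d,y,z in ext 215.5 -0.0
t 21.68 tcp [516.5  36.5 101. ] F [-6.1 -0.6 14.7] yaw 11.53 z [ 0.168  0.04  -0.985] q [ 0.17  0.42 -0.38  2.1   0.3   0.49 -1.79] d,y,z in ext 215.5 -0.0
[(np.float64(0.274), np.float64(0.516), -9, 20), (np.float64(0.532), np.float64(0.022), -9, 9), (np.float64(-0.02), np.float64(0.022), -6, 8), (np.float64(-0.008), np.float64(0.022), -6, 8)]
.............................
.............................
.............................
.............................
.............................
.............................
.............................
.............................
.............................
.............................
.............................
.............................
.............................
.............................
.............................
.............................
.............................
.............................
.............................
.............................
.............................
.............................
.............................
.............................
.............................
0 [[200.5, 291.0], [201.0, 292.7], [210.2, 284.5]]
0.024 [[200.0, 289.3], [200.5, 291.1], [209.7, 282.7]]
0.05 [[199.4, 287.3], [199.9, 289.2], [209.2, 280.8]]
210 284 [134 135 134 135 136 135 135 130 121 106 101 113 120 114 106  95  91]
```

```bash
python3 -c "
from station import r
print(r.finish_job())"
```

```text
the job is handed in; nothing more can be done
None
```

I lowered the cover until the pin stopped it (about 0.077 rad), turned the wing in line with the marks, pressed the cover home and handed in with about 14 N still holding it there. The push briefly reached 38 N before I eased it off. I judged "home" from the force and the distance pressed, because the camera couldn't resolve the last bit, and the arm hid the wing by the end.

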